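# Fix the shelf end stop to the bakery display rail with a thumbscrew

### The arm

A 6-joint arm with a two-finger parallel gripper is mounted at the origin on the work surface. World frame = base frame: x ahead of the robot, y to its left, z up, the work surface at z = 0. Lengths are in m, angles in rad, forces in N, time in s.
With the tool pointing down it reaches from about 0.35 to 1 m from the base axis. Payload 7.1 kg.
Tool frame: the origin (TCP) lies at the very end of the fingers, on their centre line; the grasp point (between the pads) lies 19 mm behind it (arm.grasp_offset is the distance from the TCP to the grasp point, in m); y points along the fingers, z is the direction in which the jaws open and shut, and the axes are right-handed (so a half turn about y gives the same grasp; the last joint's range is limited). The gripper opens to 85 mm and grips with 20 to 120 N. Pads are 22 mm wide; open, the fingers measure 114 mm over their backs; the gripper's body (76 mm by 85 mm) begins 54 mm behind the grasp point. The pads swing forward as they close: fully open they stand 13 mm farther back than shut.
Start: joints at [1.256, 0.423, 1.63, -0, 1.089, -0.019], TCP at [0.182, 0.598, 0.231] pointing down, gripper open.
Joint ranges: [-3, 3], [-0.9, 2.11], [0.09, 2.58], [-1.31, 4.45], [0.11, 2.69], [-2.54, 2.54]. Speed limits (rad/s): [2.39, 2.39, 3.01, 3.14, 3.14, 3.14].

### API

Orientations are given as [roll, pitch, yaw] about the fixed x, y, z axes, in that order (R = Rz(yaw) Ry(pitch) Rx(roll)).
In Python, from workcell import arm gives the robot as it stands. The module is installed in compiled form; this text tells all that it offers. Calls block until the motion is done:
- arm.reach(position, orientation): joint-space move of the TCP to a pose.
- arm.move_linear(position, rotation=None, vel=0.15): straight line of the TCP; rotation=None keeps the orientation; vel is the mean speed in m/s.
- arm.goto_joints(angles): joint-space move.
- arm.move_gripper(opening, strength=None): opening from 0.0 (shut) to 1.0 (fully open); strength is the grip in N (None keeps the last); returns when the fingers have stopped.
- arm.pause(seconds).
- arm.ik(position, orientation): joint angles nearest the present ones, or None.
- arm.snapshot(name): name is "scene" or "top" or "wrist"; returns a dict with "frame" (384x512x3 uint8, red, green, blue), "range_z" (384x512 float32, m along the optical axis (not along the pixel's ray), 0 where there is no reading), "fovy" (degrees; the focal length in pixels is half the picture's height over the tangent of half this angle, whatever the lens; pixels are square), "cx", "cy" (the principal point, pixels), "origin" and "rotation" of the camera in the world; the wrist camera has in their place "tool_from_camera" (4x4, takes a point from camera to tool coordinates, whose origin is the TCP and whose axes are the tool frame's). Camera axes: x right, y down, z forward; pixel columns grow to the right and rows downward; lengths in m; the calibration is good to about 2 mm. A picture is of the moment at which its call begins: read the wrist's pose just before it.
A pose or a line that the arm cannot do raises arm.MotionError and nothing moves.
- arm.close_job(): hands the job in, once; it reports no verdict.
Readings, each from a call of its own:
- arm.get_time_s(): time.
- arm.get_joint_pos(): joint angles.
- arm.get_qvel(): joint speeds.
- arm.get_effort(): joint torques, N m.
- arm.get_ee_pos(): TCP position.
- arm.get_orientation(): TCP orientation.
- arm.get_wrist_force(): force on the tool from outside, world axes, zero at the start.
- arm.get_wrist_torque(): the same for the moment, N m.
- arm.get_opening(): opening from 0.0 (shut) to 1.0 (fully open).
Only numpy, scipy, OpenCV 4.12 (cv2) and the standard library are available. Lean on these libraries where they do the work, as an engineer would, in place of code of your own. Each camera call takes 0.05 s, during which the arm holds its last target. There are 200 camera calls.

### The job

Fasten the end stop to the display rail on the counter: slide it along the rail until the hole in its foot lies over the threaded hole hidden underneath, put the thumbscrew through both holes and turn it clockwise until its collar is down flush on the foot. Find the hidden hole by gentle feel, without forcing the screw, leave the screw standing there released, and leave the jar, book and mug alone.

Things in the scene. Friction and masses are not known exactly. Their poses are not given: they have to be found in the camera images.
- rail: The display rail, a fixed oak channel 72 mm wide (its x), 316 mm long (its y), 36 mm high; origin at the centre of its underside, z up. The end stop's foot slides along y on a bed 30 mm above the counter, between two 6 mm high lips. In the bed lies a fixed aluminium strip 8 mm thick with one round 16.5 mm hole on the rail's centre line, hidden under the foot.
- rail_middle (a point): The middle of the rail's bed, at bed height; axes as the rail's. The strip's hole lies anywhere within 18 mm of this point along the rail's y; it is not measured, find it by feel. Under it, 8 mm below the bed, is the threaded nut: its slot, 15 x 8.5 mm and 8 mm deep, has its long side along the rail's y at first.
- nut (a joint): How far the nut has been turned clockwise seen from above, 0 at first, stop at 1.8 rad. It is turned only by the screw's flat tip standing in its slot (after up to 0.25 rad of play), takes about 0.12 N m, and goes down 3 mm per rad; the screw sinks with it until its collar lies on the foot, at about 1.17 rad. Pressing alone does not drive it.
- stop_hole (a point): The middle of the hole in the end stop's foot, at the foot's upper face. The loose end stop (0.3 to 0.5 kg) lies in the rail: a dark steel foot 52 mm wide, 150 mm long (y), 6 mm thick, with a round 16 mm hole at its centre and a wooden upright at its +y end. 0.75 mm play to each lip; slides with light friction. Axes as the rail's.
- stop_top (a point): Middle of the top edge of the end stop's pale wooden upright, 69 mm along +y from the hole; the upright is 12 mm thick (y), 50 mm wide (x), and its top is 80 mm above the foot. The stop can be moved by it, or drawn along by the screw standing in its hole.
- screw_center (a point): The thumbscrew (60 g) at the middle of its grip: a flat black grip 10 mm thick (x), 32 mm wide (y), 28 mm tall, on a round black collar 26 mm across and 4 mm thick, above a steel shank. This point is 18 mm above the collar's underside, so the grip spans 14 mm above and below it. z points up along the shank, away from the tip.
- screw_seat (a point): The centre of the underside of the thumbscrew's collar. The 14 mm thick round shank starts here and runs 16.5 mm down; the last 9 mm below it is a flat tip 6 mm thick (x) and 12 mm wide (y), parallel to the grip.
- screw_tip (a point): The end of the thumbscrew's tip, 25.5 mm below the collar's underside. With the tip on the bed the collar stands 19.5 mm over the foot, on the nut 11.5 mm, in the nut's slot 3.5 mm, screwed home 0 mm. More than 40 N between the screw and the rail or nut would harm them.
- block: Fixed pale wooden block, 60 x 60 mm and 36 mm high, with an upright 18 mm hole in which the thumbscrew stands at first, its collar on the block's top. Origin at the centre of the underside.
- jar: Bystander: amber jar, 72 mm across, 120 mm tall; origin at the centre of its underside.
- book: Bystander: red book lying flat, 100 x 140 x 22 mm; origin at the centre of its underside.
- mug: Bystander: white mug, 80 mm across, 90 mm tall, handle to its +y; origin at the centre of its underside.
Things that resemble listed ones, but are neither listed nor needed, are in the scene too. What is shaped like the part that bears screw_center but yellow is not meant. Leave any blue look-alike of the part that bears stop_hole alone.

How it is judged:
By the outcome, as a careful person would: the job done as asked, in the order asked, and still so for the second after the job is handed in, with the robot touching nothing.
It also fails if it takes over 64 s, if anything falls off the work surface, if the arm or the gripper's body presses on something with over 40 N, if the wrist force passes 120 N, or if a joint passes its speed limit or range.

## Working session

There is one attempt and no reset: what is moved stays moved. The work goes in short steps, each a Python script; the robot and the scene stay as the last script left them, time stands still between calls to the robot, and variables do not carry over. Pictures are saved under pics/ and viewed, about 8 in all and at most 12, crops included, and the job is handed in when it is done.

```bash
mkdir -p pics
cat > h.py <<'E'
import numpy as np, cv2
from workcell import arm
from scipy.spatial.transform import Rotation as R
def cam(s,name):
    if name!="wrist": return np.array(s["origin"]),np.array(s["rotation"])
def pts(s,o,Rm):
    H,W=s["range_z"].shape; f=H/2/np.tan(np.radians(s["fovy"])/2)
    v,u=np.mgrid[:H,:W]; z=s["range_z"]
    c=np.stack([(u-s["cx"])/f*z,(v-s["cy"])/f*z,z],-1)
    return c@Rm.T+o
def snap(name):
    p=np.array(arm.get_ee_pos()); rpy=arm.get_orientation()
    s=arm.snapshot(name)
    if name=="wrist":
        T=np.array(s["tool_from_camera"]); Rt=R.from_euler("xyz",rpy).as_matrix()
        o,Rm=p+Rt@T[:3,3],Rt@T[:3,:3]
    else: o,Rm=np.array(s["origin"]),np.array(s["rotation"])
    return s["frame"],pts(s,o,Rm)
def save(im,fn,k=1.5): cv2.imwrite("pics/"+fn,cv2.resize(im[...,::-1],None,fx=k,fy=k,interpolation=cv2.INTER_CUBIC))
E
python3 - <<'E'
from h import *
for n in ("top","scene"):
    im,P=snap(n); save(im,n+"0.png"); np.savez(n+"0.npz",im=im,P=P)
print(arm.get_time_s(),arm.get_orientation(),arm.get_opening(),arm.grasp_offset, arm.get_wrist_force())
E
```

```text
Traceback (most recent call last):
  File "h.py", line 18, in snap
    return s["frame"],pts(s,o,Rm)
                      ~~~^^^^^^^^
  File "h.py", line 10, in pts
    return c@Rm.T+o
           ~~~~~~^~
ValueError: operands could not be broadcast together with shapes (384,512) (3,)
```

The camera rotation comes as three angles, so I'll convert it.

```bash
sed -i 's/else: o,Rm=.*/else: o,Rm=np.array(s["origin"]),R.from_euler("xyz",s["rotation"]).as_matrix()/; /^def cam/,+1d' h.py
python3 - <<'E'
from h import *
for n in ("top","scene"):
    im,P=snap(n); save(im,n+"0.png"); np.savez(n+"0.npz",im=im,P=P); print(np.nanmedian(P[...,2]), P[190:195,256])
print(arm.get_time_s(),arm.get_orientation(),arm.get_opening(),arm.grasp_offset, arm.get_wrist_force())
E
```

```text
-0.0018004763883968655 [[0.58263236 0.01278209 0.03104566]
 [0.57922666 0.01269822 0.03533805]
 [0.57606952 0.01272007 0.03402827]
 [0.57285319 0.0127152  0.03413379]
 [0.56948283 0.01262469 0.03878064]]
-0.001403170677678256 [[ 4.79969600e-01 -7.69055903e-02 -8.34737618e-04]
 [ 4.83835527e-01 -7.29815463e-02  1.35752077e-04]
 [ 4.84733996e-01 -7.20398683e-02 -2.52981322e-03]
 [ 4.91803120e-01 -6.48973896e-02  2.44884372e-03]
 [ 4.91304812e-01 -6.53594698e-02 -1.93174077e-03]]
0.15 [-1.57194281e+00  1.60898205e-05 -2.95792667e-01] 1.0008412261396569 0.0187 [-0.71745328  0.35437907  0.30264187]
```

View pics/top0.png

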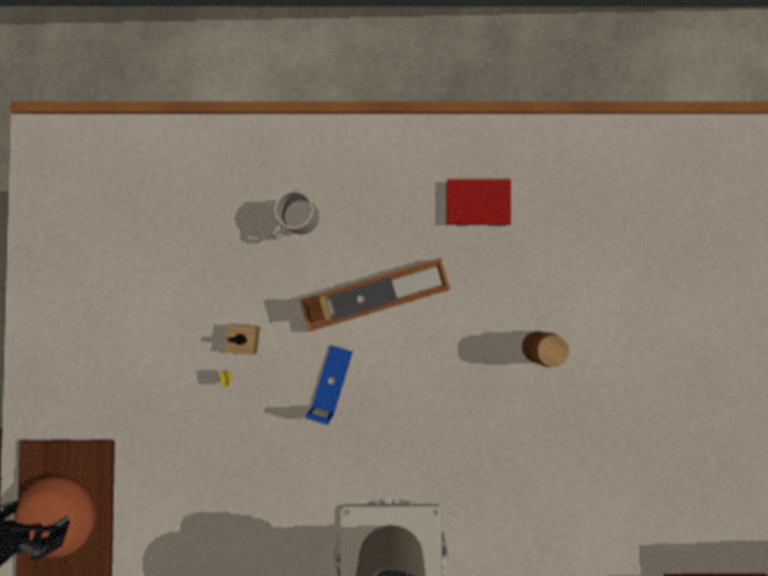

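View pics/scene0.png

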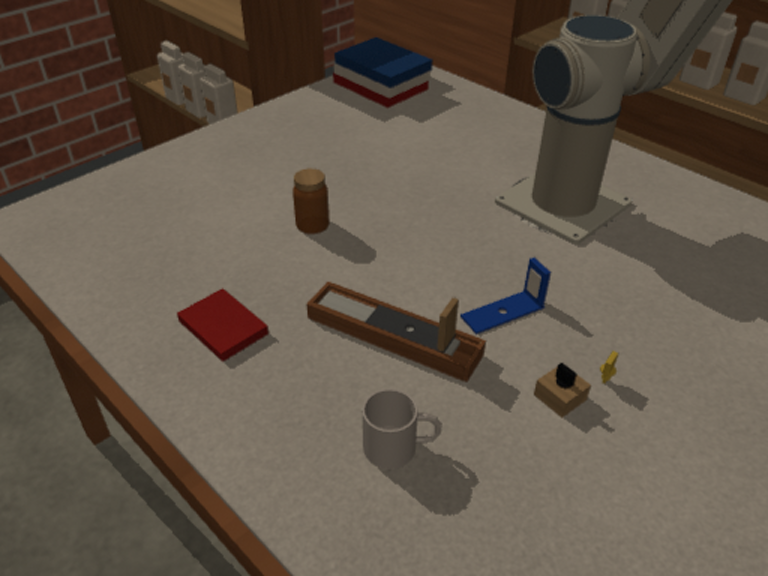

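The top view shows the rail running from (308,312) to (445,273), the foot's hole at (360,299), the upright near (325,308), the block and black screw at (238,339), and the yellow and blue look-alikes apart from them. Next I'll compute world positions and look at the screw and rail with the wrist camera.

Run:
```python
from h import *
d=np.load("top0.npz");P=d["P"];im=d["im"]
def q(u,v): 
    u,v=int(u/1.5),int(v/1.5); return np.round(np.median(P[v-1:v+2,u-1:u+2].reshape(-1,3),0),4)
for n,uv in dict(screw=(238,339),block=(251,345),hole=(360,299),up=(328,306),railR=(444,274),railL=(307,312),strip=(420,282),foot=(380,294),mug=(295,210),blue=(322,412)).items(): print(n,q(*uv))
# rail points: height band near rail, PCA
m=(P[...,2]>.022)&(P[...,2]<.05)&(P[...,0]>.45)&(P[...,0]<.7)&(P[...,1]>-.13)&(P[...,1]<.2)
c=P[m][:,:2].astype(np.float32); r=cv2.minAreaRect(c); print(r, m.sum())
print(np.array(arm.snapshot("wrist")["tool_from_camera"]).round(3))
for x,y in((.48,.28),(.55,.04)): print(arm.ik([x,y,.3],[-np.pi/2,0,0.28]))
```

```text
screw [0.4692 0.3156 0.0685]
block [0.4547 0.2964 0.0358]
hole [0.5537 0.0644 0.028 ]
up [0.5371 0.1245 0.1127]
railR [ 0.6084 -0.116   0.0325]
railL [0.5247 0.1795 0.0342]
strip [ 0.5892 -0.0645  0.0294]
foot [0.5632 0.0223 0.0345]
mug [0.75   0.2124 0.0027]
blue [0.3168 0.1449 0.0427]
((0.6305426955223083, 0.05391256511211395), (0.21052239835262299, 0.31636202335357666), 16.650588989257812) 1951
[[-0.     0.962  0.271 -0.068]
 [-0.    -0.271  0.962 -0.142]
 [ 1.     0.     0.     0.001]
 [ 0.     0.     0.     1.   ]]
[ 0.50665829  0.24654782  1.71768498  0.          1.17735985 -1.34413803]
[ 0.05101841  0.23981036  1.72660863  0.          1.17517366 -1.79977792]
```

Run:
```python
from h import *
ims=[]
for n,(x,y,z) in dict(rail=(.55,.05,.29),screw=(.46,.312,.16)).items():
    arm.reach([x,y,z],[-np.pi/2,0,0.28]); arm.pause(.2)
    im,P=snap("wrist"); np.savez(n+".npz",im=im,P=P); save(im,n+".png",1.5)
    print(arm.get_time_s(),arm.snapshot("wrist")["fovy"],arm.get_wrist_force())
```

```text
2.8083 62.66825152901241 [ 0.27403764 -0.01399182 -0.48201496]
4.275 62.66825152901241 [-0.8286555   0.14379692  0.08453436]
```

View pics/rail.png

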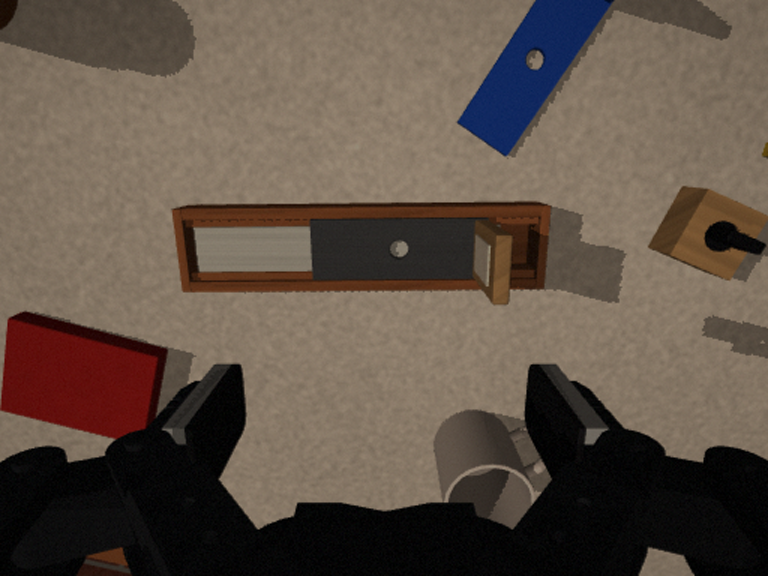

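View pics/screw.png

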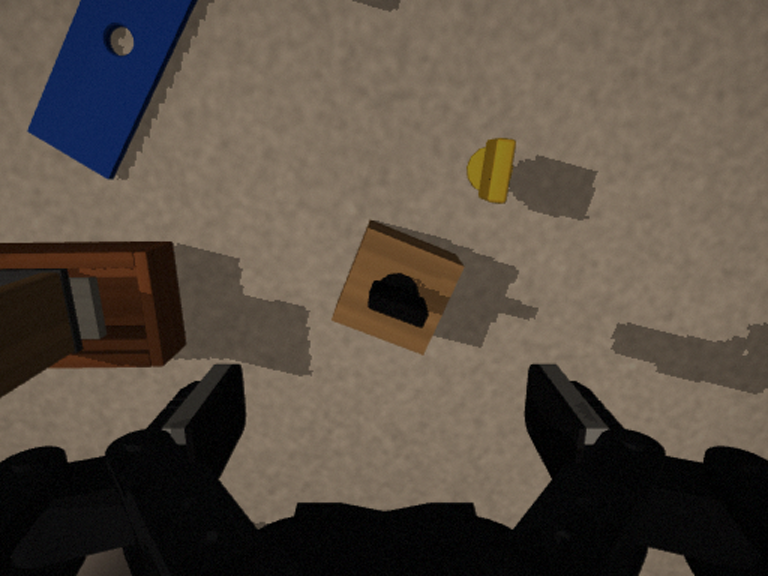

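Run:
```python
from h import *
d=np.load("rail.npz");P=d["P"];im=d["im"].astype(int)
f=192/np.tan(np.radians(62.668)/2)
# colors at few places
sub=(slice(125,200),slice(110,370))
hsv=cv2.cvtColor(d["im"],cv2.COLOR_RGB2HSV)
red=(hsv[...,1]>110)&(P[...,2]>.032)&(P[...,2]<.042)
red[:125]=0;red[200:]=0;red[:,:110]=0;red[:,370:]=0
c=P[red][:,:2].astype(np.float32);r=cv2.minAreaRect(c);print("rail",r,red.sum(),np.median(P[red][:,2]))
u,v=int(399/1.5),int(248/1.5)
print("holepix",P[v,u],"foot",np.median(P[150:180,220:250].reshape(-1,3),0))
# hole: bright blob
g=cv2.cvtColor(d["im"],cv2.COLOR_RGB2GRAY)
k=np.zeros_like(g);k[155:178,250:283]=(g[155:178,250:283]>80)
vv,uu=np.nonzero(k);print("blob",uu.mean(),vv.mean(),len(uu),uu.min(),uu.max(),vv.min(),vv.max())
foot=(g<75)&(P[...,2]>.03)&(P[...,2]<.04);foot[:145]=0;foot[188:]=0;foot[:,:200]=0;foot[:,330:]=0
print("footrect",cv2.minAreaRect(P[foot][:,:2].astype(np.float32)))
d=np.load("screw.npz");P=d["P"];im=d["im"]
m=(P[...,2]>.060)&(P[...,2]<.075);m[:170]=0;m[230:]=0;m[:,:235]=0;m[:,300:]=0
print("grip",cv2.minAreaRect(P[m][:,:2].astype(np.float32)),np.median(P[m],0),m.sum())
m=(P[...,2]>.033)&(P[...,2]<.0385);m[:140]=0;m[240:]=0;m[:,:215]=0;m[:,315:]=0
print("block",cv2.minAreaRect(P[m][:,:2].astype(np.float32)),np.median(P[m],0),m.sum())
big=cv2.resize(im[165:245,210:320],None,fx=7,fy=7,interpolation=cv2.INTER_CUBIC)
big=np.clip(big.astype(float)*2.2,0,255).astype(np.uint8);save(big,"crop.png",1)
```

```text
rail ((0.564368724822998, 0.03467579185962677), (0.07248438894748688, 0.3163908123970032), 16.615243911743164) 4119 0.03558255952650663
holepix [0.55484701 0.06549854 0.0298114 ] foot [0.5642131  0.02630809 0.03561915]
blob 266.0 165.3186813186813 91 260 271 161 170
footrect ((0.5565924644470215, 0.06259896606206894), (0.05509547144174576, 0.16640587151050568), 15.99818229675293)
grip ((0.4689885377883911, 0.321159303188324), (0.03159045800566673, 0.010505958460271358), 84.60560607910156) [0.46771567 0.32073045 0.06728974] 552
block ((0.4691416323184967, 0.3214854300022125), (0.0601557120680809, 0.060386791825294495), 83.83602142333984) [0.46253547 0.31930321 0.03567046] 3496
```

View pics/crop.png

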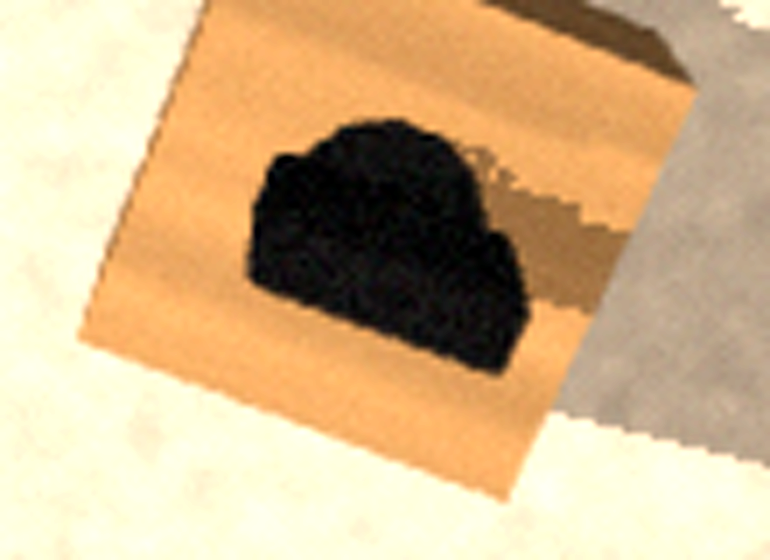

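Grip centre is (0.469, 0.3213) with screw yaw about -0.10. Rail centre is (0.5644, 0.0347) with yaw 0.290, and the foot's hole is at rail y ≈ +0.032. Now I'll grasp the screw and carry it over the upright to the hole.

```bash
cat >> h.py <<'E'
RY=0.290; RC=np.array([.5644,.0347])
def rw(x,y): return RC+np.array([np.cos(RY)*x-np.sin(RY)*y,np.sin(RY)*x+np.cos(RY)*y])
def wr(p): d=np.array(p[:2])-RC; return np.array([np.cos(RY)*d[0]+np.sin(RY)*d[1],-np.sin(RY)*d[0]+np.cos(RY)*d[1]])
D=[-np.pi/2,0,0]
def ori(yaw): return [-np.pi/2,0,yaw]
TS=RY-np.pi/2
def F():
    f=np.mean([arm.get_wrist_force() for _ in range(3)],0); c,s=np.cos(RY),np.sin(RY)
    return np.array([c*f[0]+s*f[1],-s*f[0]+c*f[1],f[2]])
def st(tag=""):
    p=np.array(arm.get_ee_pos()); print(tag,"t%.2f"%arm.get_time_s(),"rail mm",(wr(p)*1e3).round(2),"z %.2f"%(p[2]*1e3),"F",F().round(2),flush=True)
E
python3 - <<'E'
from h import *
y=-.1-np.pi/2
arm.reach([.469,.3213,.12],ori(y)); arm.move_gripper(.5,70)
arm.move_linear([.469,.3213,.0415],vel=.12); st("down")
arm.move_gripper(0,70); st("grip"); print(arm.get_opening())
arm.move_linear([.469,.3213,.18],vel=.25); print(arm.get_opening()); st("lift")
x,yy=rw(0,.0322)
arm.reach([x,yy,.18],ori(TS)); arm.move_linear([x,yy,.075],vel=.2); arm.pause(.2); st("over")
im,P=snap("wrist"); np.savez("over.npz",im=im,P=P); save(im,"over.png")
print(arm.get_opening())
E
```

```text
down t7.33 rail mm [ -9.03 302.05] z 41.88 F [0.04 0.3  0.12]
grip t7.72 rail mm [ -8.86 302.1 ] z 42.46 F [0.04 0.21 6.4 ]
0.10037753476962814
0.1012344977562313
lift t8.43 rail mm [-10.28 301.66] z 179.13 F [ 0.59  0.2  -1.48]
over t10.35 rail mm [ 1.08 32.14] z 76.45 F [-0.68 -0.68  0.46]
0.10358990149146993
```

View pics/over.png

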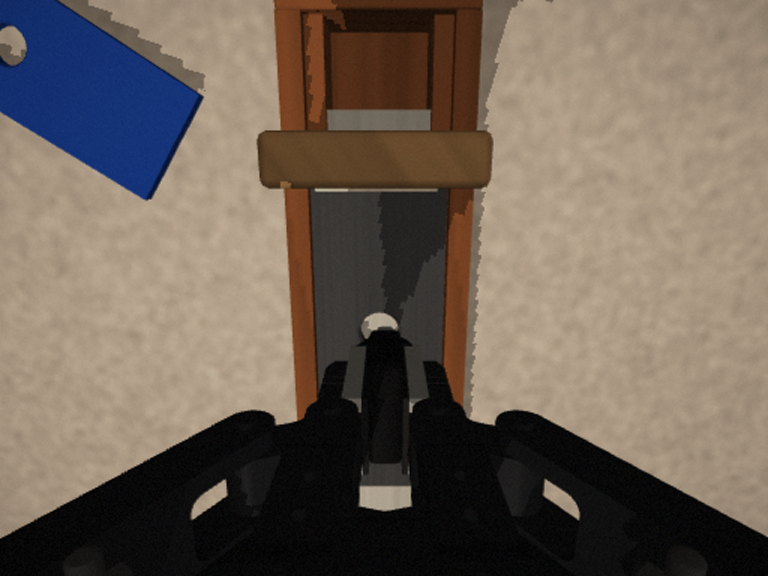

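The view shows the hole at about (380,325) and the held grip at column 386, so the screw sits about 1–1.5 mm toward rail +x. That agrees with the TCP reading of +1.08. The arm settles about 1 mm off its command, so I'll correct with feedback and lower it gently.

```bash
cat >> h.py <<'E'
def cmd(x,y,z,vel=.05,rot=None):
    arm.move_linear([*rw(x,y),z],rot,vel=vel)
E
python3 - <<'E'
from h import *
for _ in range(3): st("read")
print(arm.get_orientation()-np.array(ori(TS)))
ox=-1.1e-3
cmd(ox,.0322,.072); arm.pause(.15); st("corr")
for z in np.arange(.070,.054,-.001):
    cmd(ox,.0322,z,.03); st("z%.1f"%(z*1e3))
    if F()[2]>4: break
E
```

```text
read t10.40 rail mm [ 0.9  32.07] z 76.32 F [-0.45 -0.15 -0.17]
read t10.40 rail mm [ 0.9  32.07] z 76.32 F [-0.45 -0.15 -0.17]
read t10.40 rail mm [ 0.9  32.07] z 76.32 F [-0.45 -0.15 -0.17]
[ 2.37579545e-03 -4.73411191e-04  4.36953782e-05]
corr t10.80 rail mm [-1.11 32.15] z 72.01 F [-0.12  0.01 -0.36]
z70.0 t11.05 rail mm [-1.23 32.22] z 69.80 F [ 0.52 -0.34 -0.77]
z69.0 t11.30 rail mm [-1.17 32.2 ] z 68.91 F [ 0.1  -0.62 -0.55]
z68.0 t11.55 rail mm [-1.18 32.22] z 67.92 F [ 0.02 -0.38  0.44]
z67.0 t11.80 rail mm [-1.15 32.21] z 66.94 F [ 0.07 -0.22 -0.75]
z66.0 t12.05 rail mm [-1.17 32.21] z 65.91 F [-0.58 -0.14 -0.85]
z65.0 t12.30 rail mm [-1.16 32.21] z 64.92 F [-0.03 -0.71 -0.55]
z64.0 t12.55 rail mm [-1.18 32.2 ] z 63.94 F [-0.86  0.51 -1.54]
z63.0 t12.80 rail mm [-1.16 32.21] z 62.93 F [ 0.01  0.41 -1.05]
z62.0 t13.05 rail mm [-1.09 32.21] z 62.00 F [-0.1  -0.15 -1.29]
z61.0 t13.30 rail mm [-0.97 32.21] z 61.81 F [-3.18 -0.31  9.17]
```

The tip went through the foot's hole and touched the bed at TCP z ≈ 61.9 mm (expected about 62). Next I'll drag toward rail −y under a light press and watch for the drop.

Run:
```python
from h import *
z=.0614
cmd(0,.0322,z); st("ctr")
cmd(0,.0215,z,.04); st("21")
for y in np.arange(.0195,-.0215,-.002):
    cmd(0,y,z,.03); p=arm.get_ee_pos()[2]; st()
    if F()[2]<1.2: break
```

```text
ctr t13.55 rail mm [-0.35 32.23] z 61.85 F [-3.5   0.55  7.7 ]
21 t13.97 rail mm [ 0.3  22.03] z 61.89 F [-0.7   4.06  5.63]
 t14.22 rail mm [ 0.3  20.41] z 61.89 F [-0.99  5.83  6.45]
 t14.47 rail mm [ 0.32 18.53] z 61.90 F [-0.66  5.79  7.01]
 t14.72 rail mm [ 0.34 16.54] z 61.90 F [-0.75  6.77  5.55]
 t14.97 rail mm [ 0.33 14.59] z 61.87 F [0.18 6.89 6.21]
 t15.22 rail mm [ 0.33 12.58] z 61.89 F [-0.7   6.42  5.84]
 t15.47 rail mm [ 0.32 10.58] z 61.89 F [0.47 6.98 6.4 ]
 t15.72 rail mm [0.36 8.56] z 61.89 F [-0.96  6.3   6.2 ]
 t15.97 rail mm [0.33 6.57] z 61.88 F [-0.5   6.93  6.38]
 t16.22 rail mm [0.29 4.58] z 61.87 F [-0.64  7.1   6.51]
 t16.47 rail mm [0.32 2.59] z 61.88 F [-0.32  7.45  6.5 ]
 t16.72 rail mm [0.33 0.57] z 61.89 F [-0.85  7.12  6.08]
 t16.97 rail mm [ 0.3  -1.42] z 61.84 F [-0.7   6.39  6.48]
 t17.22 rail mm [ 0.3  -3.49] z 61.84 F [0.44 6.41 5.03]
 t17.47 rail mm [ 0.28 -5.5 ] z 61.82 F [-0.48  5.4   5.32]
 t17.72 rail mm [ 0.27 -7.57] z 61.76 F [-0.91  5.16  5.  ]
 t17.97 rail mm [ 0.15 -9.69] z 61.60 F [0.93 4.63 3.66]
 t18.22 rail mm [ -0.15 -12.02] z 61.35 F [0.49 5.74 2.05]
 t18.47 rail mm [ -0.15 -14.2 ] z 61.30 F [-0.5   5.65  2.93]
 t18.72 rail mm [  0.06 -17.16] z 61.65 F [-2.15 -1.66  4.81]
 t18.97 rail mm [  0.06 -18.45] z 61.72 F [-1.7   3.16  6.39]
 t19.22 rail mm [  0.11 -20.08] z 61.77 F [-1.27  5.65  6.98]
```

The press eased between y ≈ −10 and −14 (z dipped and the force fell), then the tip climbed out at about −17. So the hole is near −12. I'll come back slowly and probe downward there.

Run:
```python
from h import *
z=.0614
for y in np.arange(-.017,-.005,.0015):
    cmd(0,y,z,.03); st("%.1f"%(y*1e3))
    if arm.get_ee_pos()[2]<.0615:
        cmd(0,y,.0604,.03); st("probe")
        if arm.get_ee_pos()[2]<.0607: break
        cmd(0,y,z,.03)
```

```text
-17.0 t19.48 rail mm [  0.56 -17.42] z 61.75 F [-0.66 -0.09  5.6 ]
-15.5 t19.73 rail mm [  0.65 -16.21] z 61.72 F [ 0.23 -3.82  3.37]
-14.0 t19.98 rail mm [  0.49 -14.59] z 61.52 F [ 0.73 -5.72  3.85]
-12.5 t20.23 rail mm [  0.04 -12.76] z 61.26 F [-0.16 -5.49  2.15]
probe t20.48 rail mm [ -0.09 -12.72] z 60.19 F [ 0.08 -4.44  1.01]
```

It dropped in. I'll find the strip hole's +y wall gently, which also brings the foot into line, then centre and lower.

Run:
```python
from h import *
z=.0595
cmd(0,-.0125,z,.03); st("low")
y=-.0125
while y<-.006:
    y+=.0008; cmd(0,y,z,.03); st("%.1f"%(y*1e3))
    if F()[1]<-11: break
p=wr(arm.get_ee_pos())[1]
print("wall",p)
```

```text
low t20.73 rail mm [ -0.11 -12.63] z 59.30 F [-1.16 -4.48  1.14]
-11.7 t20.98 rail mm [ -0.17 -11.61] z 59.31 F [ 1.1  -3.42  0.52]
-10.9 t21.23 rail mm [ -0.22 -10.71] z 59.34 F [ 0.18 -3.18  0.16]
-10.1 t21.48 rail mm [ -0.17 -10.09] z 59.40 F [ 0.31 -4.62 -0.5 ]
-9.3 t21.73 rail mm [-0.12 -9.65] z 59.42 F [-0.24 -6.02 -1.15]
-8.5 t21.98 rail mm [-0.11 -9.39] z 59.43 F [ -0.69 -10.8   -1.34]
-7.7 t22.23 rail mm [-0.07 -9.14] z 59.44 F [ -0.85 -12.12  -1.97]
wall -0.00913522564805579
```

Run:
```python
from h import *
y=-.0119
cmd(0,y,.0595,.03); st("ctr")
z=.0595
while z>.0462:
    z-=.0012; cmd(0,y,z,.03); st("%.1f"%(z*1e3))
    if F()[2]>6 or abs(F()[1])>12 or abs(F()[0])>12: break
```

```text
ctr t22.52 rail mm [ -0.34 -11.38] z 59.33 F [ 0.35 -0.12 -0.66]
58.3 t22.77 rail mm [ -0.17 -11.5 ] z 58.14 F [-0.72 -1.11 -0.15]
57.1 t23.02 rail mm [ -0.07 -11.79] z 57.02 F [ 0.23 -0.36 -1.29]
55.9 t23.27 rail mm [ -0.08 -11.88] z 55.79 F [-0.53  0.11 -1.49]
54.7 t23.52 rail mm [ -0.09 -11.9 ] z 54.60 F [ 0.6  -0.15 -0.17]
53.5 t23.77 rail mm [ -0.08 -11.88] z 53.41 F [ 0.94 -0.4   0.32]
52.3 t24.02 rail mm [ -0.05 -11.89] z 52.22 F [-0.    0.35 -0.57]
51.1 t24.27 rail mm [ -0.02 -11.91] z 51.04 F [-0.08 -0.26 -0.08]
49.9 t24.52 rail mm [ -0.03 -11.87] z 49.81 F [ 0.68 -0.22 -0.39]
48.7 t24.77 rail mm [ -0.02 -11.9 ] z 48.61 F [-0.3  -0.27 -1.77]
47.5 t25.02 rail mm [ -0.04 -11.91] z 47.41 F [-0.15  0.91 -1.33]
46.3 t25.27 rail mm [-1.000e-02 -1.189e+01] z 46.21 F [-0.12  0.4   0.15]
45.1 t25.52 rail mm [  0.22 -11.97] z 45.78 F [-2.37 -0.1   5.6 ]
```

The tip sits in the nut's slot: it bottomed at 45.8, expected about 46. Now I'll turn clockwise, following the screw down under light pressure.

```bash
cat > turn.py <<'E'
from h import *
import sys
a,a1,zend=map(float,sys.argv[1:4])
y=-.0119; z=.0455
if a>0: z=float(sys.argv[4])
while a<a1-1e-6:
    a=min(a+.08,a1)
    f=F()[2]
    if f<4 : z=max(z-.00024-(.0003 if f<1.5 else 0),zend)
    cmd(0,y,z,.05,ori(TS-a))
    p=arm.get_ee_pos(); print("a%.2f yaw%.3f t%.2f z%.2f cz%.2f"%(a,TS-arm.get_orientation()[2],arm.get_time_s(),p[2]*1e3,z*1e3),"xy",(wr(p)*1e3).round(2),"F",F().round(1),"T",np.round(arm.get_wrist_torque(),2),flush=True)
    if np.linalg.norm(F())>18: print("STOP");break
E
python3 turn.py 0 1.0 .0415
```

```text
a0.08 yaw0.078 t25.77 z45.81 cz45.50 xy [ -0.05 -11.85] F [-2.4  1.9  5.6] T [0.05 0.42 0.02]
a0.16 yaw0.158 t26.02 z45.80 cz45.50 xy [ -0.21 -11.73] F [-2.7  2.4  6.1] T [0.18 0.61 0.08]
a0.24 yaw0.238 t26.27 z45.77 cz45.50 xy [ -0.4 -11.6] F [-3.5  1.6  6.9] T [ 0.22  0.71 -0.  ]
a0.32 yaw0.318 t26.52 z45.73 cz45.50 xy [ -0.5  -11.57] F [-2.3  1.4  7.1] T [0.18 0.74 0.06]
a0.40 yaw0.396 t26.77 z45.58 cz45.50 xy [ -0.42 -11.63] F [-3.   2.7  6.1] T [0.28 0.74 0.06]
a0.48 yaw0.476 t27.02 z45.43 cz45.50 xy [ -0.27 -11.67] F [-2.7  2.3  4.7] T [0.37 0.59 0.07]
a0.56 yaw0.556 t27.27 z45.31 cz45.50 xy [ -0.18 -11.8 ] F [-2.5  2.2  1.1] T [0.35 0.49 0.02]
a0.64 yaw0.636 t27.52 z45.01 cz44.96 xy [-1.000e-02 -1.186e+01] F [-2.2  2.4  3.6] T [0.38 0.48 0.03]
a0.72 yaw0.716 t27.77 z44.75 cz44.72 xy [  0.1  -11.91] F [-1.8  2.   2.2] T [0.31 0.45 0.01]
a0.80 yaw0.796 t28.02 z44.53 cz44.48 xy [  0.2  -12.01] F [-0.3  2.1  2.9] T [0.28 0.36 0.08]
a0.88 yaw0.876 t28.27 z44.30 cz44.24 xy [  0.24 -12.05] F [-0.5  1.1  1.9] T [0.18 0.22 0.03]
a0.96 yaw0.956 t28.52 z44.06 cz44.00 xy [  0.3  -12.07] F [-0.1  0.8  1.7] T [-0.02 -0.02  0.04]
a1.00 yaw0.997 t28.77 z43.93 cz43.76 xy [  0.36 -12.12] F [0.8 0.5 3. ] T [-0.09 -0.02  0.05]
```

The screw is sinking at 3 mm/rad as expected, so I'll continue.

```bash
python3 turn.py 1.0 1.56 .0415 .04376
```

```text
a1.08 yaw1.077 t29.02 z43.69 cz43.52 xy [  0.45 -12.18] F [ 1.6 -2.3  2. ] T [-0.29 -0.22  0.13]
a1.16 yaw1.156 t29.27 z43.45 cz43.28 xy [  0.43 -12.23] F [ 1.3 -3.2  3.5] T [-0.5  -0.37  0.1 ]
a1.24 yaw1.236 t29.52 z43.22 cz43.04 xy [  0.51 -12.25] F [ 1.4 -3.5  2. ] T [-0.69 -0.56  0.12]
a1.32 yaw1.317 t29.77 z42.98 cz42.80 xy [  0.52 -12.31] F [ 1.7 -5.2  2.4] T [-0.82 -0.67  0.12]
a1.40 yaw1.397 t30.02 z42.76 cz42.56 xy [  0.6  -12.41] F [ 2.  -4.9  1.4] T [-0.92 -0.67  0.05]
a1.48 yaw1.477 t30.27 z42.49 cz42.02 xy [  0.7  -12.53] F [ 0.9 -5.3  5.3] T [-0.96 -0.53  0.09]
a1.56 yaw1.557 t30.52 z42.49 cz42.02 xy [  0.66 -12.65] F [ 1.4 -5.5  4.9] T [-1.15 -0.56  0.05]
```

```bash
python3 turn.py 1.56 1.68 .0417 .04190
python3 - <<'E'
from h import *
arm.move_gripper(.45,70); arm.pause(.3); st("rel")
p=np.array(arm.get_ee_pos()); arm.move_linear([p[0],p[1],.12],vel=.12); arm.pause(.3); st("up")
im,P=snap("wrist"); np.savez("fin.npz",im=im,P=P); save(im,"fin.png")
E
```

```text
a1.64 yaw1.637 t30.77 z42.45 cz41.90 xy [  0.61 -12.77] F [ 1.6 -7.2  5.8] T [-1.29 -0.52  0.05]
a1.68 yaw1.676 t31.02 z42.43 cz41.90 xy [  0.55 -12.84] F [ 1.6 -8.4  5.2] T [-1.34 -0.47  0.14]
rel t31.72 rail mm [-1.000e-02 -1.182e+01] z 41.87 F [0.06 0.11 0.1 ]
up t32.82 rail mm [ -0.34 -11.74] z 119.35 F [-0.23 -0.52  0.86]
```

View pics/fin.png

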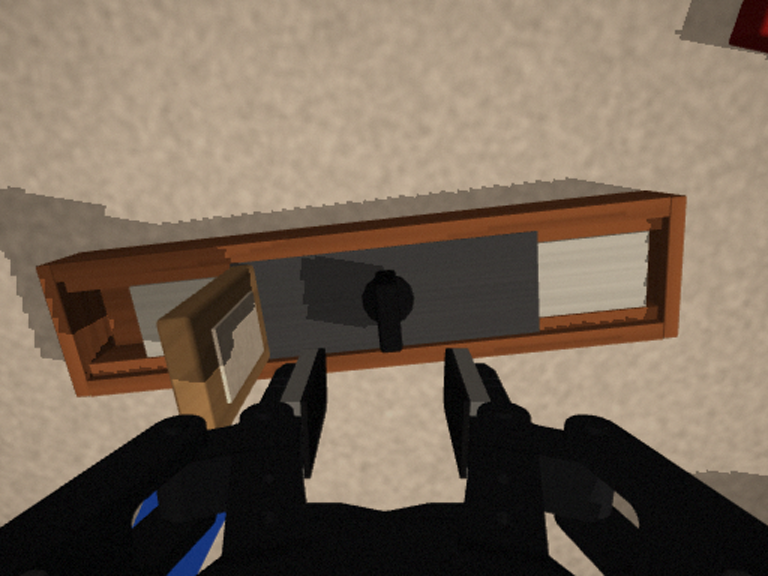

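The screw stands in the foot at (388,310) with its collar apparently on the foot and the fingers clear of it. I'll check heights by depth.

Run:
```python
from h import *
d=np.load("fin.npz");P=d["P"];im=d["im"]
z=P[...,2]
print("foot",np.median(z[180:210,300:340]),"lipside",np.median(z[190:215,210:235]))
m=(z>.06)&(z<.08);m[:170]=0;m[240:]=0;m[:,:240]=0;m[:,:240]=0;m[:,280:]=0
top=P[m];print("grip z pct",np.percentile(top[:,2],[5,50,90]),m.sum()); r=cv2.minAreaRect(top[:,:2].astype(np.float32));print(r,wr(r[0])*1e3)
c=z[190:206,243:274]; v=c[(c>.037)&(c<.046)];print("collar",np.median(v),np.percentile(v,[10,90]),len(v))
ys,xs=np.nonzero(m); 
A=np.c_[top[:,:2]-top[:,:2].mean(0),np.ones(len(top))];k=top[:,2]>.064
print("tilt",np.linalg.lstsq(A[k],top[k,2],rcond=None)[0])
```

```text
foot 0.03569192584744767 lipside 0.03568849301299182
grip z pct [0.06507863 0.06734307 0.06830998] 727
((0.5688934922218323, 0.022785255685448647), (0.032054636627435684, 0.009982993826270103), 16.01579475402832) [  0.89881375 -12.70215487]
collar 0.03968822472915717 [0.03872203 0.04054355] 241
tilt [-0.00738201 -0.00643267  0.06731193]
```

Collar top minus foot is 4.0 mm, the collar's own thickness, so it's flush. The screw is upright, and sinking had stopped while I turned another 0.2 rad. I'll back off and hand in.

Run:
```python
from h import *
p=np.array(arm.get_ee_pos()); arm.move_linear([p[0],p[1],.2],vel=.15); arm.pause(.3); st("end")
arm.close_job()
```

```text
end t33.85 rail mm [ -0.65 -11.64] z 199.14 F [0.87 0.35 1.26]
the job is handed in; nothing more can be done
```

The end stop is fastened to the rail, and the job was handed in at about 34 s of the 64 s allowed.

- **Finding the hole:** I put the thumbscrew through the foot's hole and drew the stop along under a press of about 6 N. The hidden hole was about 12 mm to the −y side of the rail's middle. The first pass went over it because my drop threshold was set too tight, and the second pass caught it.
- **Screwing home:** The tip went into the nut's slot without resistance. I turned the gripper 1.68 rad clockwise; the screw sank at about 3 mm per rad and then stopped. The highest contact force I recorded was about 12 N, a sideways push on the hole's wall, against the 40 N limit.
- **Last checks:**
  - The collar's top stands 4.0 mm above the foot, which is its own thickness, so it is flush.
  - The grip is upright, released and clear of the fingers.
  - The grip ended turned about 1.58 rad, so it slipped roughly 0.1 rad in the fingers. The 1.58 rad still covers the 1.17 rad the nut needs plus its 0.25 rad of play.
- **Not checked:** I took no final picture of the jar, book and mug. The arm's planned path stayed clear of them.

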